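# Load and start the blood warmer

## Task

Get the blood warmer running: with a closed fingertip slide the half-inserted cassette along its slot, past the spring catches, until it is fully home against the end stop; then throw the clamp lever over its centre so that it lies flat towards the back; last, rock the mains switch to ON. Push gently (the cassette bears 25 N, the lever and the switch 20 N) and leave the other things on the table where they are.

Things in the scene. Friction and masses are not known exactly. Their poses are not given: they have to be found in the camera images.
- warmer: Grey table-top blood warmer, 240 x 200 mm, fixed. Origin: centre of its underside; x to its back, y to its left, z up (mm below are in this frame). An open-topped slot 52 wide runs along x at y = 40 from the front edge, x = -120, on a flat deck at z = 65; kerbs 4 high (16 behind x = -12). Steel bridge over the slot, x 18 to 46, top z = 114, lever fork to 132.
- slot_end (a point): Foot of the slot's end stop, on its axis: x = 55, y = 40, z = 65 mm in the warmer's frame, same axes. The stop is the front of the rear housing (top z = 108). Right of the slot (y -100 to 0) lies the switch console, top z = 85, with a round knob (radius 12, 10 high, at x = -95, y = -72).
- cassette: White slippery plastic cassette 115 x 50 x 20 mm in the slot, 44 to 60 mm short of home at the start. Origin: centre of its underside; x along it to its nose. Push its flat tail face, x = -57.5: 44 mm wide, 20 high, plus a thumb tab 34 wide, 5 thick, up to z = 34. About 1 mm play each side. Home: nose within 2 mm of the rigid stop, also when let go. It bears at most 25 N from the fingers.
- cassette_nose (a point): Underside of the cassette's nose, x = 57.5 mm in its frame; fully home it meets slot_end. Two sprung balls under the bridge rub on its sides from 30 mm before home (3 to 8 N to push). Over the last 4 mm it compresses sprung contact pins, up to some 13 N more, until it meets the stop; only there the balls snap behind its shoulders and hold it. Stopped short, it stays out or creeps back.
- clamp_lever (a joint): Clamp lever angle, rad. 0: open (upright, leaning 0.25 rad to the front); grows as it is thrown to the back; 1.75: shut, flat. Hinge along the warmer's y at x = 32, y = 40, z = 122 mm. Sprung over centre: about 0.6 N m (10 N at the grip) until 0.6, falling to none at 1.15, then it snaps shut by itself. It lowers a ribbed bar into a groove of the cassette, which fits only at home. Shut: above 1.65.
- lever_grip (a point): Middle of the lever's black grip, on the lever's centre line, 61 mm from the hinge. The grip is 14 mm thick, 24 mm wide (along the warmer's y) and reaches from 43 to 79 mm from the hinge.
- mains_rocker (a joint): Angle of the black mains rocker switch on the console, rad. 0: OFF (its back end stands up); 0.4: ON (its back end is down). It snaps over at 0.2; about 5 N on the back end moves it. 32 mm long (along the warmer's x), 24 mm wide, pivoted at x = -50, y = -50, z = 85 mm in the warmer's frame. ON: above 0.33.
- rocker_end (a point): Top of the rocker's back end (the end to press; a white bar marks it), 15 mm behind the pivot: z = 93 mm in the warmer's frame when OFF; it goes down 6 mm to ON, then about 1.5 mm proud of the console.
- spare_cassette: An identical spare cassette lying on the table at the warmer's left: not to be moved. Origin: centre of its underside.
- tape_roll: Roll of khaki tape, 84 mm across, 24 mm high, hole upwards. Leave alone.
- marker: White marker pen with black cap, 130 mm long, lying. Leave alone.
- tube_rack: Grey rack of capped sample tubes, 110 x 200 mm, 88 mm high. Leave alone.
- sanitiser: Clear bottle, 60 mm across, 160 mm high, standing. Leave alone.
- note_pad: Pad of yellow notes, 76 x 76 x 22 mm. Leave alone.
- pink_tray: Low pink tray, 200 x 140 x 30 mm. Leave alone.
- swab_pot: White round pot, 64 mm across, 70 mm high. Leave alone.
Mind the look-alikes: they are no part of the job. What is shaped like the cassette but purple or turquoise is not meant.

How it is judged:
By the outcome, as a careful person would: the job done as asked, in the order asked, and still so for the second after the job is handed in, with the robot touching nothing.
It also fails if it takes over 61 s, if anything falls off the work surface, if the arm or the gripper's body presses on something with over 40 N, if the wrist force passes 120 N, or if a joint passes its speed limit or range.

## Robot

A 7-joint arm with a two-finger parallel gripper is mounted at the origin on the work surface. World frame = base frame: x ahead of the robot, y to its left, z up, the work surface at z = 0. Lengths are in m, angles in rad, forces in N, time in s.
With the tool pointing down it reaches from about 0.425 to 0.95 m from the base axis. Payload 4.7 kg.
Tool frame: the origin (TCP) lies where the fingers leave the gripper's body, on its centre line; the fingertips stand 73 mm ahead of it and the grasp point (between the pads) lies 54 mm ahead of it; z points along the fingers, y is the line along which they close (so a half turn about z gives the same grasp; the last joint's range is limited). The gripper opens to 85 mm and grips with 20 to 120 N. Pads are 22 mm wide; open, the fingers measure 114 mm over their backs; the gripper's body (76 mm by 85 mm) begins 54 mm behind the grasp point. The pads swing forward as they close: fully open they stand 13 mm farther back than shut.
Start: joints at [-1.322, 0.469, -0.049, 1.532, 0.024, 1.141, -0.082], TCP at [0.185, 0.649, 0.304] pointing down, gripper open.
Joint ranges: [-2.59, 2.59], [-0.33, 1.99], [-1.39, 1.29], [0.1, 2.45], [-1.04, 4.18], [0.21, 1.99], [-2.66, 2.66]. Speed limits (rad/s): [2.57, 2.57, 3.14, 3.14, 3.14, 3.14, 3.14].

## Interface

Orientations are given as a 3x3 rotation matrix whose columns are the frame's x, y, z axes.
In Python, from cell import ctrl gives the robot as it stands.
- The arm moves only by the tool servo_tool, never from a script. Its arguments are lists of equal length, an entry for each row: "translation": the shift along the tool's x, y, z in cm, a list of three; "twist": the turn about the tool's z in degrees. A call has 1 to 20 rows; each row is the pose to reach, as a shift and turn from the pose commanded when the call began, along the tool's axes at that moment; what a row does not reach only later rows make up. A row lasts 1/10 s, in which the tool goes at most 50 mm and 8.59 degrees, less where a joint would pass 70% of its speed; a pose out of reach is approached as far as the arm can. A call with a gripper value outside its range is refused whole. "gripper" is the closure in counts, from 0 (fully open) to 255 (shut), set as the call begins (left out, the last holds). The fingers move at their own pace and stop on an object; "squeeze" is the grip in N (left out, the last holds). Time passes only in rows, so rows that repeat a pose let the fingers close. It gives the time, the measured TCP pose, the force, the opening and the grip force at its end, in the units of the state.
- ctrl.get_obs(): the state, without advancing time (a new reading comes with each control period).
- ctrl.grab_frame(name): name is "side" or "top" or "wrist"; returns the picture (480x640x3 uint8, red, green, blue); there is no depth.
- ctrl.calibration(name): a dict with "fovy" (degrees; the focal length in pixels is half the picture's height over the tangent of half this angle, whatever the lens; pixels are square), "cx", "cy" (the principal point, pixels), "R" (3x3) and "t" (3): a world point X has camera coordinates R X + t; the wrist camera has in their place "hand_eye" (4x4, takes a point from camera to tool coordinates, whose origin is the TCP and whose axes are the flange's). Camera axes: x right, y down, z forward; pixel columns grow to the right and rows downward; lengths in m; the calibration is good to about 2 mm. A picture is of the moment at which its call begins: read the wrist's pose just before it. calibration takes no time and is no camera call.
- ctrl.hand_in(): hands the job in; it is judged then, once.
The state is a dict: "time_s": time; "qpos": joint angles; "qvel": joint speeds; "tau": joint torques, N m; "ee_pos": TCP position; "ee_rot": TCP orientation; "contact_force": force on the tool from outside, world axes, zero at the start; "ft_torque": the same for the moment, N m; "grip_width": finger opening in m; "grip_force": force on a finger pad.
Only numpy, scipy, OpenCV 4.12 (cv2) and the standard library are available. Lean on these libraries where they do the work, as an engineer would, in place of code of your own. Each camera call takes 0.05 s, during which the arm holds its last target. There are 200 camera calls.

## Working session

There is one attempt and no reset: what is moved stays moved. The work goes in short steps, Python scripts to look and compute and a tool call to move; the robot and the scene stay as the last step left them, time stands still between calls to the robot, and variables do not carry over. Pictures are saved under pics/ and viewed, at most 10 in all, crops included, and the job is handed in when it is done.

Besides the shell and the picture viewer there is one more tool, called by a JSON object that holds its "name" and its "arguments". servo_tool: Moves the arm, as the interface text tells. Its arguments: {"type":"object","properties":{"translation":{"type":"array"},"twist":{"type":"array"},"gripper":{"type":"number"},"squeeze":{"type":"number"}},"required":["translation","twist"]}

```bash
ls; mkdir -p pics
python3 - <<'E'
from cell import ctrl
import cv2
for n in("top","side"):
    cv2.imwrite(f"pics/{n}0.png",ctrl.grab_frame(n)[:,:,::-1])
    print(n,ctrl.calibration(n))
print(ctrl.calibration("wrist"))
o=ctrl.get_obs();print(o)
E
```

```text
pics
top {'fovy': 50.12422906093746, 'cx': 330.60257957973187, 'cy': 243.2477810133111, 'R': array([[ 0.02544903, -0.99948832,  0.01937632],
       [-0.98654315, -0.02824145, -0.16104357],
       [ 0.16150838, -0.01501717, -0.98675708]]), 't': array([-0.03049671,  0.51504455,  1.49138352])}
side {'fovy': 42.45673624804402, 'cx': 316.42635367653253, 'cy': 238.15068334101824, 'R': array([[ 0.99286582, -0.11909671,  0.00578166],
       [-0.05307252, -0.48482681, -0.87299844],
       [ 0.10677435,  0.86646347, -0.48768873]]), 't': array([-0.49309042,  0.1349324 ,  1.69936741])}
{'fovy': 68.04992080944446, 'cx': 313.6187300289877, 'cy': 239.3460489321441, 'hand_eye': array([[ 5.38556508e-04, -9.65625993e-01, -2.59934900e-01,
         6.49885721e-02],
       [ 9.99999853e-01,  5.36704566e-04,  7.80985897e-05,
         6.54003904e-04],
       [ 6.40942196e-05, -2.59934904e-01,  9.65626140e-01,
        -6.96067697e-02],
       [ 0.00000000e+00,  0.00000000e+00,  0.00000000e+00,
         1.00000000e+00]])}
{'time_s': 0.1, 'qpos': array([-1.3219169 ,  0.46938638, -0.04859943,  1.53351479,  0.02411438,
        1.14099727, -0.08229941]), 'qvel': array([ 0.0010115 , -0.00140329,  0.0005412 , -0.00250041,  0.00059106,
       -0.00031661, -0.00042308]), 'tau': array([ 8.58562598e-04, -5.11516571e+01, -4.68738656e-02, -2.38386834e+01,
        1.08017874e-02,  4.42037956e-03,  1.09170665e-05]), 'ee_pos': array([0.18497929, 0.64877477, 0.30297428]), 'ee_rot': array([[-9.61677249e-01,  2.74183706e-01, -4.05315844e-04],
       [ 2.74183997e-01,  9.61675799e-01, -1.67123236e-03],
       [-6.84422447e-05, -1.71831726e-03, -9.99998521e-01]]), 'contact_force': array([-0.52690686,  0.50082053,  0.76090742]), 'ft_torque': array([ 0.01107556, -0.03299501,  0.01615687]), 'grip_force': 0.0, 'grip_width': 0.0852963365338961}
```

View pics/top0.png

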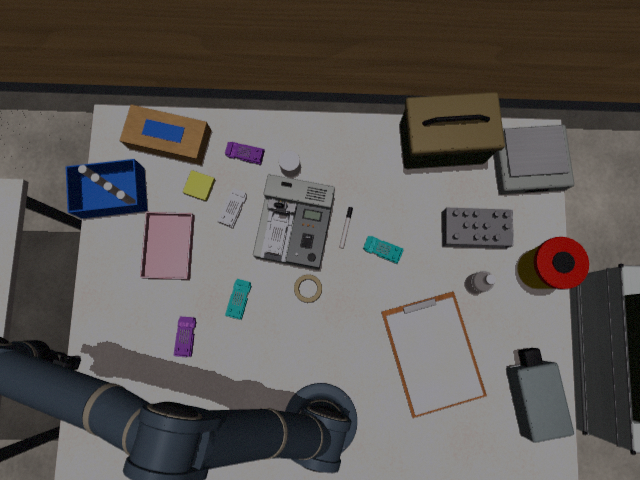

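View pics/side0.png

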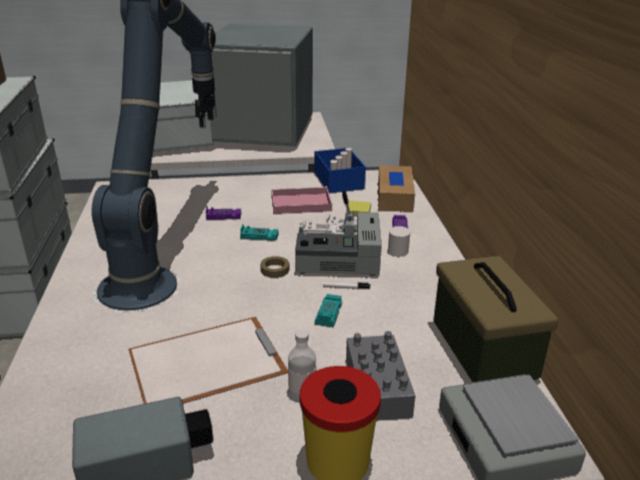

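The top view shows the warmer at about (295,222), with its front facing the robot and its slot on the left. Cassette candidates:
- White one in the slot at (279,235): this is the target.
- White spare on the table at (232,209).
- Purple ones at (245,153) and (185,337).
- Turquoise ones at (238,299) and (383,249).

Next I'll get rough positions from the top view.

```bash
cat > h.py <<'E'
import numpy as np
from cell import ctrl
def cam(n,o=None):
    c=ctrl.calibration(n); f=240/np.tan(np.radians(c["fovy"]/2))
    if n=="wrist":
        T=np.eye(4);T[:3,:3]=o["ee_rot"];T[:3,3]=o["ee_pos"]; T=T@c["hand_eye"]
        Rw,C=T[:3,:3],T[:3,3]
    else: Rw,C=c["R"].T,-c["R"].T@c["t"]
    return f,c["cx"],c["cy"],Rw,C
def ray(k,u,v,z):
    f,cx,cy,R,C=k; d=R@[(u-cx)/f,(v-cy)/f,1]
    return C+d*(z-C[2])/d[2]
def proj(k,X):
    f,cx,cy,R,C=k; p=R.T@(np.asarray(X)-C); return p[:2]/p[2]*f+[cx,cy]
E
python3 - <<'E'
from h import *
import cv2
k=cam("top")
for n,u,v,z in[("knob",311,257,.095),("rocker",307,240,.088),("FLbot",254,259,0.065),("FR",321,269,.085),("BL",267,176,.108),("BR",334,184,.108)]: print(n,ray(k,u,v,z).round(3))
im=cv2.imread("pics/top0.png")[160:285,220:370]
cv2.imwrite("pics/c1.png",cv2.resize(im,None,fx=4.8,fy=4.8,interpolation=2))
E
```

```text
knob [0.465 0.039 0.095]
rocker [0.516 0.053 0.088]
FLbot [0.459 0.206 0.065]
FR [0.433 0.01  0.085]
BL [0.698 0.175 0.108]
BR [ 0.68  -0.021  0.108]
```

View pics/c1.png

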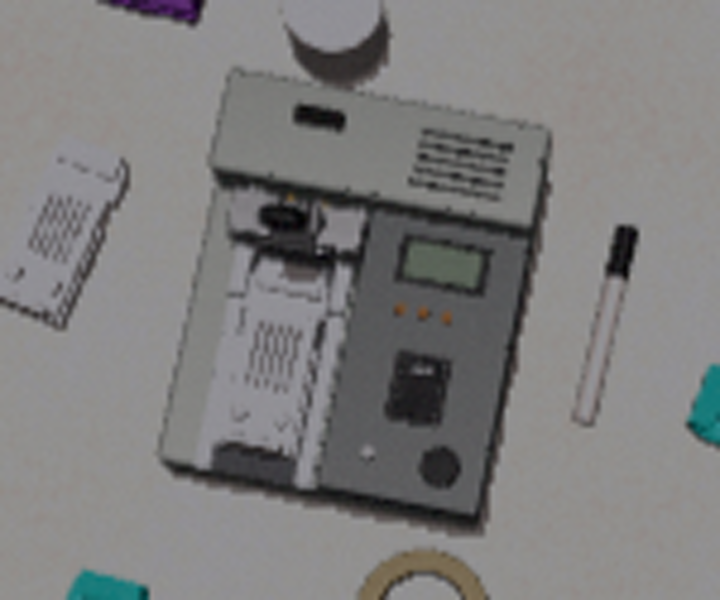

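The crop confirms it: the white cassette is half in the slot at crop (270,350), the lever and bridge are at (285,215), the rocker is at (418,388) and the knob at (440,467). The warmer's centre is at about (0.568, 0.098) with a yaw of about -7.5°. I'll move the wrist camera over it.

{"name": "servo_tool", "arguments": {"translation": [[-2, -1.8, -0.2], [-5, -4.4, -0.5], [-8, -7, -1], [-11.4, -10, -1.4], [-14.8, -13, -1.8], [-18.2, -16, -2.2], [-21.6, -19, -2.6], [-25, -22, -3], [-28.4, -25, -3], [-31.8, -28, -3], [-35.2, -31, -3], [-38.6, -34, -3], [-42, -37, -3], [-44.5, -39.2, -3], [-46.5, -41, -3], [-47.8, -42.1, -3], [-47.8, -42.1, -3], [-47.8, -42.1, -3], [-47.8, -42.1, -3], [-47.8, -42.1, -3]], "twist": [0, 0, -1, -2, -3, -4, -5, -6, -7, -8, -8.4, -8.4, -8.4, -8.4, -8.4, -8.4, -8.4, -8.4, -8.4, -8.4], "gripper": 255}}

```text
time_s: 2.1
ee_pos: [0.5287, 0.1146, 0.3338]
ee_rot: [[-0.992, 0.128, -0.0], [0.128, 0.992, 0.001], [0.0, 0.0, -1.0]]
contact_force: [-0.4, 0.2, 1.0]
grip_width: 0.0002
grip_force: 0.0
```

Run:
```python
from h import *
import cv2,pickle
o=ctrl.get_obs();im=ctrl.grab_frame("wrist")
pickle.dump(o,open("o1.pkl","wb"));cv2.imwrite("pics/w1.png",im[:,:,::-1])
print(o["ee_pos"],o["ee_rot"],o["grip_width"],o["contact_force"],o["time_s"])
```

```text
[0.52867286 0.11459479 0.33384235] [[-9.91729104e-01  1.28348044e-01 -4.04427809e-04]
 [ 1.28347834e-01  9.91729084e-01  5.07155195e-04]
 [ 4.66175198e-04  4.51053133e-04 -9.99999790e-01]] 0.0002476673510445617 [-0.40368922  0.18070908  0.95700555] 2.1
```

View pics/w1.png

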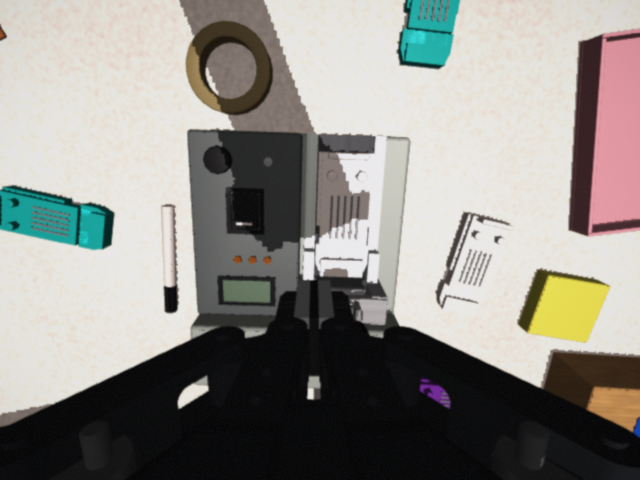

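The wrist view (top of the image is the front) shows the slot with the white cassette at (345,210), its tail at about (347,152), the knob at (217,160) and the rocker at (246,211). I'll enlarge the device.

Run:
```python
import cv2
im=cv2.imread("pics/w1.png")[120:280,180:420]
cv2.imwrite("pics/c2.png",cv2.resize(im,None,fx=3.3,fy=3.3,interpolation=2))
```

```text
(no output)
```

View pics/c2.png

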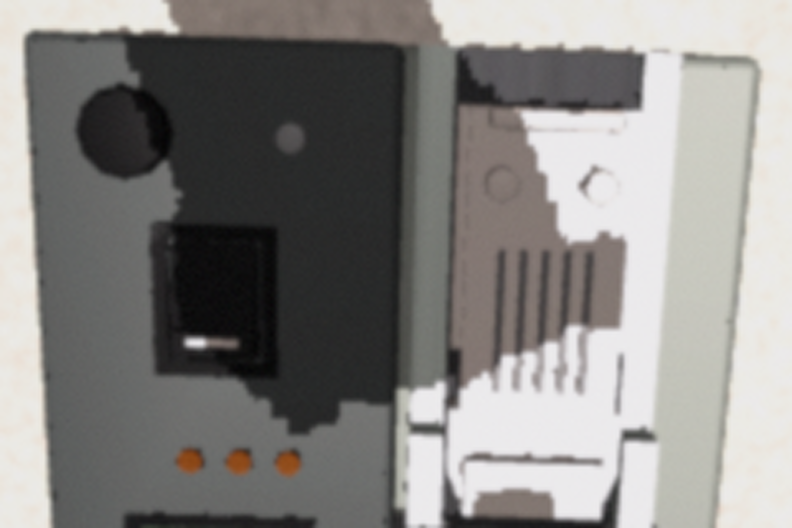

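Run:
```python
from h import *
import pickle
o=pickle.load(open("o1.pkl","rb"));k=cam("wrist",o)
P={}
for n,c,r,z in[("knob",125,132,.095),("bar",211,343,.093),("FL",757,60,.065),("FR",27,35,.085),("deckR",460,50,.065),("deckL",643,54,.065),("tail65",550,107,.065),("tail85",550,107,.085),("tailL",640,108,.075),("tailR",455,104,.075),("kerbL",683,430,.069),("kerbL0",683,58,.069)]:
    P[n]=ray(k,180+c/3.3,120+r/3.3,z); print(n,P[n].round(4))
# fit yaw/centre from model points
M={"knob":(-.095,-.072),"bar":(-.036,-.050),"FL":(-.12,.1),"FR":(-.12,-.1),"deckL":(-.12,.066)}
A=np.array([M[n] for n in M]);B=np.array([P[n][:2] for n in M])
a,b=A-A.mean(0),B-B.mean(0)
th=np.arctan2((a[:,0]*b[:,1]-a[:,1]*b[:,0]).sum(),(a*b).sum());R=np.array([[np.cos(th),-np.sin(th)],[np.sin(th),np.cos(th)]])
t=B.mean(0)-R@A.mean(0);print("yaw",np.degrees(th),"t",t,"res mm",((A@R.T+t-B)*1e3).round(1).tolist())
for n in P: print(n,(1e3*R.T@(P[n][:2]-t)).round(1))
np.savez("w.npz",R=R,t=t)
```

```text
knob [0.4672 0.0414 0.095 ]
bar [0.525  0.0529 0.093 ]
FL [0.4707 0.2112 0.065 ]
FR [0.4398 0.0183 0.085 ]
deckR [0.4575 0.1298 0.065 ]
deckL [0.465 0.18  0.065]
tail65 [0.4759 0.1529 0.065 ]
tail85 [0.4753 0.1512 0.085 ]
tailL [0.479  0.1763 0.075 ]
tailR [0.4715 0.1265 0.075 ]
kerbL [0.5738 0.1821 0.069 ]
kerbL0 [0.4675 0.1901 0.069 ]
yaw -9.490651037464094 t [0.57225279 0.09560667] res mm [[-0.5, -1.1], [3.5, -0.7], [-0.3, 2.8], [-2.4, -1.5], [-0.3, 0.5]]
knob [-94.7 -70.8]
bar [-39.5 -49.9]
FL [-119.2   97.3]
FR [-117.9  -98.1]
deckR [-118.8   14.8]
deckL [-119.7   65.5]
tail65 [-104.4   40.6]
tail85 [-104.8   38.8]
tailL [-105.3   64.2]
tailR [-104.5   13.9]
kerbL [-12.7  85.6]
kerbL0 [-118.9   75.9]
```

Run:
```python
from h import *
import pickle
o=pickle.load(open("o1.pkl","rb"));k=cam("wrist",o)
for n,z,p,q in[("console R edge",.085,(27,40),(50,520)),("kerbL",.069,(683,58),(655,430)),("left edge",.065,(757,65),(716,520)),("console L edge",.085,(404,50),(399,385))]:
    a,b=[ray(k,180+c/3.3,120+r/3.3,z) for c,r in(p,q)];d=b-a
    print(n,a.round(4),b.round(4),np.degrees(np.arctan2(d[1],d[0])))
for yaw in(-8.7,):
    th=np.radians(yaw);R=np.array([[np.cos(th),-np.sin(th)],[np.sin(th),np.cos(th)]])
    M={"knob":(-.095,-.072),"bar":(-.036,-.050),"FL":(-.12,.1),"FR":(-.12,-.1),"deckL":(-.12,.066),"deckR":(-.12,.014)}
    P=dict(knob=(.4672,.0414),bar=(.525,.0529),FL=(.4707,.2112),FR=(.4398,.0183),deckL=(.465,.18),deckR=(.4575,.1298))
    r=np.array([np.array(P[n])-R@M[n] for n in M]);t=r.mean(0);print(t,((r-t)*1e3).round(1).tolist());np.savez("w.npz",R=R,t=t)
for n,x,y in[("tailpush",-105-11-15,40),("home tcp",-60-11,40),("lever front",17-7-20,40),("rocker",-33,-50)]:
    w=R@[x/1e3,y/1e3]+t; d=np.r_[w,0]-np.r_[o["ee_pos"][:2],0]
    print(n,w.round(4),"tool cm",(100*o["ee_rot"].T@d).round(2))
print("now twist deg needed",np.degrees(np.arctan2(o["ee_rot"][1,1],o["ee_rot"][0,1]))-90-yaw)
```

```text
console R edge [0.441 0.018 0.085] [ 0.5723 -0.0045  0.085 ] -9.721166679505243
kerbL [0.4675 0.1901 0.069 ] [0.5728 0.1738 0.069 ] -8.760653280661808
left edge [0.472  0.2111 0.065 ] [0.6053 0.1907 0.065 ] -8.69929717449922
console L edge [0.456  0.1149 0.085 ] [0.5452 0.1013 0.085 ] -8.701997797459159
[0.57258712 0.09711606] [[-0.6, 1.1], [-4.4, -0.2], [1.6, -2.9], [1.0, 1.9], [1.0, -0.5], [1.4, 0.7]]
tailpush [0.4491 0.1565] tool cm [8.42 3.13 0.01]
home tcp [0.5085 0.1474] tool cm [2.43 2.99 0.  ]
lever front [0.5688 0.1382] tool cm [-3.67  2.85 -0.  ]
rocker [0.5324 0.0527] tool cm [-1.16 -6.09 -0.  ]
now twist deg needed 1.3258567546441036
```

{"name": "servo_tool", "arguments": {"translation": [[2, 0.8, 0], [5, 2, 0], [7.5, 2.9, 0], [8.4, 3.1, 0], [8.4, 3.1, 3], [8.4, 3.1, 7], [8.4, 3.1, 11], [8.4, 3.1, 14.5], [8.4, 3.1, 17], [8.4, 3.1, 18.5], [8.4, 3.1, 18.5], [8.4, 3.1, 18.5], [8.4, 3.1, 18.5]], "twist": [0.3, 0.8, 1.3, 1.3, 1.3, 1.3, 1.3, 1.3, 1.3, 1.3, 1.3, 1.3, 1.3]}}

```text
time_s: 3.45
ee_pos: [0.451, 0.1552, 0.15]
ee_rot: [[-0.988, 0.153, 0.002], [0.153, 0.988, 0.001], [-0.002, 0.001, -1.0]]
contact_force: [1.2, 0.5, -0.2]
grip_width: -0.0003
grip_force: 0.0
```

Run:
```python
from h import *
import cv2
o=ctrl.get_obs();im=ctrl.grab_frame("wrist");k=cam("wrist",o)
w=np.load("w.npz");print((1e3*w["R"].T@(o["ee_pos"][:2]-w["t"])).round(1),o["ee_pos"],o["contact_force"])
c=im[:,:,::-1]
cv2.imwrite("pics/w2.png",c)
```

```text
[-129.   39.] [0.45097918 0.15517797 0.14995877] [ 1.15385825  0.46003618 -0.19030087]
```

View pics/w2.png

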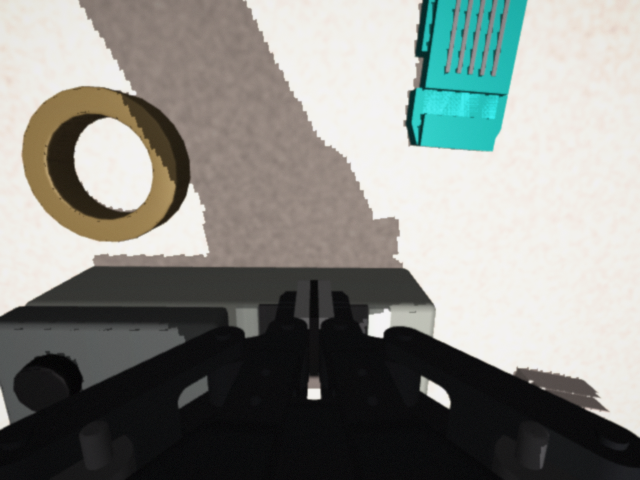

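The fingertip is centred in the slot behind the tail: fingers at columns 280-345, slot about 262-375. I'll start the push.

{"name": "servo_tool", "arguments": {"translation": [[-0.3, 0, 0], [-0.6, 0, 0], [-0.9, 0, 0], [-1.1, 0, 0], [-1.2, 0, 0], [-1.3, 0, 0], [-1.4, 0, 0], [-1.5, 0, 0], [-1.6, 0, 0], [-1.7, 0, 0], [-1.9, 0, 0], [-2.1, 0, 0], [-2.3, 0, 0], [-2.5, 0, 0], [-2.7, 0, 0], [-2.9, 0, 0], [-3.1, 0, 0], [-3.3, 0, 0], [-3.5, 0, 0], [-3.5, 0, 0]], "twist": [0, 0, 0, 0, 0, 0, 0, 0, 0, 0, 0, 0, 0, 0, 0, 0, 0, 0, 0, 0]}}

```text
time_s: 5.5
ee_pos: [0.4832, 0.1497, 0.1485]
ee_rot: [[-0.988, 0.153, -0.004], [0.153, 0.988, -0.0], [0.004, -0.001, -1.0]]
contact_force: [-5.4, 0.7, 1.8]
grip_width: 0.0002
grip_force: 2.5
```

{"name": "servo_tool", "arguments": {"translation": [[-0.1, 0, 0], [-0.2, 0, 0], [-0.3, 0, 0], [-0.4, 0, 0], [-0.5, 0, 0], [-0.6, 0, 0], [-0.7, 0, 0], [-0.8, 0, 0], [-0.9, 0, 0], [-1.0, 0, 0], [-1.1, 0, 0], [-1.2, 0, 0], [-1.3, 0, 0], [-1.4, 0, 0], [-1.5, 0, 0], [-1.6, 0, 0], [-1.7, 0, 0], [-1.8, 0, 0], [-1.8, 0, 0]], "twist": [0, 0, 0, 0, 0, 0, 0, 0, 0, 0, 0, 0, 0, 0, 0, 0, 0, 0, 0]}}

```text
time_s: 7.4
ee_pos: [0.5033, 0.1468, 0.1492]
ee_rot: [[-0.988, 0.153, 0.002], [0.153, 0.988, 0.0], [-0.002, 0.001, -1.0]]
contact_force: [-1.1, 0.1, -0.6]
grip_width: -0.0001
grip_force: 0.6
```

{"name": "servo_tool", "arguments": {"translation": [[-0.05, 0, 0], [-0.1, 0, 0], [-0.15, 0, 0], [-0.2, 0, 0], [-0.2, 0, 0]], "twist": [0, 0, 0, 0, 0]}}

```text
time_s: 7.9
ee_pos: [0.5041, 0.1466, 0.1489]
ee_rot: [[-0.988, 0.153, -0.001], [0.153, 0.988, 0.0], [0.001, -0.0, -1.0]]
contact_force: [-4.2, 0.4, 1.5]
grip_width: -0.0001
grip_force: 2.1
```

Run:
```python
from h import *
import cv2
o=ctrl.get_obs();w=np.load("w.npz");print((1e3*w["R"].T@(o["ee_pos"][:2]-w["t"])).round(1))
im=ctrl.grab_frame("side")[:,:,::-1][190:290,280:400]
a=cv2.resize(im,None,fx=3.3,fy=3.3,interpolation=2)
b=cv2.resize(ctrl.grab_frame("wrist")[:,:,::-1],(400,300))[:,:]
b=cv2.copyMakeBorder(b,0,30,0,0,0)
cv2.imwrite("pics/s3.png",np.hstack([a,b]))
```

```text
[-75.1  38.6]
```

View pics/s3.png

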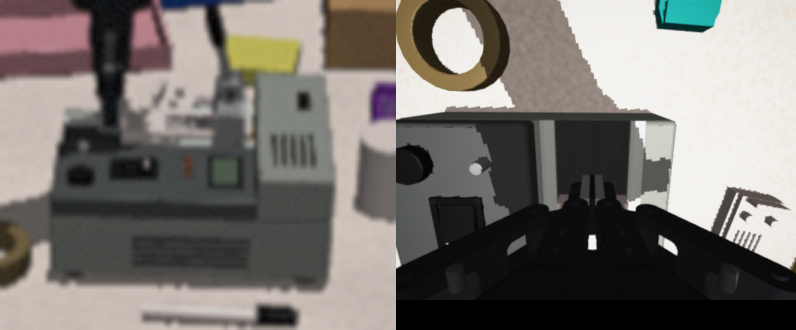

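The finger is against the tail in the slot and the cassette is moving under the bridge. I'll continue in small steps.

{"name": "servo_tool", "arguments": {"translation": [[-0.05, 0, 0], [-0.1, 0, 0], [-0.15, 0, 0], [-0.2, 0, 0], [-0.2, 0, 0]], "twist": [0, 0, 0, 0, 0]}}

```text
time_s: 8.5
ee_pos: [0.5055, 0.1462, 0.1486]
ee_rot: [[-0.988, 0.153, -0.002], [0.153, 0.988, -0.0], [0.002, -0.001, -1.0]]
contact_force: [-6.2, 1.0, 2.8]
grip_width: 0.0001
grip_force: 3.0
```

{"name": "servo_tool", "arguments": {"translation": [[-0.05, 0, 0], [-0.1, 0, 0], [-0.15, 0, 0], [-0.15, 0, 0]], "twist": [0, 0, 0, 0]}}

```text
time_s: 8.9
ee_pos: [0.5062, 0.1461, 0.1485]
ee_rot: [[-0.988, 0.153, -0.004], [0.153, 0.988, -0.0], [0.004, -0.001, -1.0]]
contact_force: [-7.9, 0.7, 4.3]
grip_width: 0.0001
grip_force: 3.9
```

{"name": "servo_tool", "arguments": {"translation": [[-0.05, 0, 0], [-0.1, 0, 0], [-0.15, 0, 0], [-0.2, 0, 0], [-0.2, 0, 0]], "twist": [0, 0, 0, 0, 0]}}

```text
time_s: 9.4
ee_pos: [0.5072, 0.1459, 0.1482]
ee_rot: [[-0.988, 0.153, -0.007], [0.153, 0.988, -0.001], [0.007, -0.002, -1.0]]
contact_force: [-10.2, 1.1, 5.3]
grip_width: 0.0003
grip_force: 5.0
```

{"name": "servo_tool", "arguments": {"translation": [[-0.05, 0, 0], [-0.1, 0, 0], [-0.15, 0, 0], [-0.15, 0, 0]], "twist": [0, 0, 0, 0]}}

```text
time_s: 9.8
ee_pos: [0.5076, 0.1458, 0.148]
ee_rot: [[-0.988, 0.152, -0.009], [0.152, 0.988, -0.001], [0.009, -0.002, -1.0]]
contact_force: [-12.4, 1.6, 6.2]
grip_width: 0.0001
grip_force: 6.2
```

{"name": "servo_tool", "arguments": {"translation": [[-0.05, 0, 0], [-0.1, 0, 0], [-0.15, 0, 0], [-0.2, 0, 0], [-0.2, 0, 0]], "twist": [0, 0, 0, 0, 0]}}

```text
time_s: 10.3
ee_pos: [0.5082, 0.1457, 0.1477]
ee_rot: [[-0.988, 0.152, -0.013], [0.152, 0.988, -0.001], [0.012, -0.003, -1.0]]
contact_force: [-15.1, 2.3, 7.6]
grip_width: 0.0002
grip_force: 7.7
```

{"name": "servo_tool", "arguments": {"translation": [[-0.05, 0, 0], [-0.1, 0, 0], [-0.15, 0, 0], [-0.15, 0, 0]], "twist": [0, 0, 0, 0]}}

```text
time_s: 10.7
ee_pos: [0.5085, 0.1457, 0.1474]
ee_rot: [[-0.988, 0.152, -0.016], [0.152, 0.988, -0.001], [0.015, -0.003, -1.0]]
contact_force: [-17.7, 2.5, 9.2]
grip_width: 0.0
grip_force: 9.0
```

{"name": "servo_tool", "arguments": {"translation": [[0, 0, -0.1], [0, 0, -0.2], [0, 0, -0.3], [0, 0, -0.3]], "twist": [0, 0, 0, 0]}}

```text
time_s: 11.1
ee_pos: [0.5086, 0.1453, 0.1494]
ee_rot: [[-0.988, 0.152, -0.015], [0.152, 0.988, -0.002], [0.015, -0.004, -1.0]]
contact_force: [-14.1, 2.3, 1.6]
grip_width: -0.0001
grip_force: 7.3
```

{"name": "servo_tool", "arguments": {"translation": [[-0.05, 0, 0], [-0.1, 0, -0.03], [-0.15, 0, -0.04], [-0.2, 0, -0.05], [-0.2, 0, -0.05]], "twist": [0, 0, 0, 0, 0]}}

```text
time_s: 11.6
ee_pos: [0.5089, 0.1453, 0.1493]
ee_rot: [[-0.988, 0.151, -0.02], [0.151, 0.988, -0.002], [0.019, -0.005, -1.0]]
contact_force: [-17.8, 3.0, 0.9]
grip_width: 0.0001
grip_force: 9.1
```

{"name": "servo_tool", "arguments": {"translation": [[-0.05, 0, -0.02], [-0.1, 0, -0.03], [-0.15, 0, -0.05], [-0.15, 0, -0.05]], "twist": [0, 0, 0, 0]}}

```text
time_s: 12.0
ee_pos: [0.5091, 0.1452, 0.1494]
ee_rot: [[-0.988, 0.151, -0.023], [0.151, 0.989, -0.002], [0.022, -0.006, -1.0]]
contact_force: [-20.2, 3.8, 2.0]
grip_width: 0.0004
grip_force: 10.4
```

{"name": "servo_tool", "arguments": {"translation": [[-0.05, 0, 0], [-0.1, 0, -0.03], [-0.1, 0, -0.03], [-0.1, 0, -0.03]], "twist": [0, 0, 0, 0]}}

```text
time_s: 12.4
ee_pos: [0.5092, 0.1452, 0.1494]
ee_rot: [[-0.988, 0.151, -0.025], [0.151, 0.989, -0.002], [0.024, -0.006, -1.0]]
contact_force: [-23.2, 3.5, 2.2]
grip_width: -0.0001
grip_force: 11.2
```

Run:
```python
from h import *
o=ctrl.get_obs();w=np.load("w.npz")
p=o["ee_pos"]+.073*o["ee_rot"][:,2];print("tip",(1e3*w["R"].T@(p[:2]-w["t"])).round(2),p,o["contact_force"])
```

```text
tip [-71.67  37.52] [0.50741973 0.14504575 0.07641604] [-23.21519202   3.50028351   2.18841776]
```

The tip hasn't moved while the force rose from 14 to 23 N, so the nose is against the stop. I'll back off and check that it holds.

{"name": "servo_tool", "arguments": {"translation": [[0.2, 0, 0], [0.4, 0, 0], [0.6, 0, 0], [0.8, 0, 0], [1.2, 0, 0], [1.8, 0, 0], [2.4, 0, 0], [2.5, 0, 0], [2.5, 0, -3], [2.5, 0, -7], [2.5, 0, -11], [2.5, 0, -15], [2.5, 0, -17.5], [2.5, 0, -18], [2.5, 0, -18], [2.5, 0, -18]], "twist": [0, 0, 0, 0, 0, 0, 0, 0, 0, 0, 0, 0, 0, 0, 0, 0]}}

```text
time_s: 14.0
ee_pos: [0.494, 0.1478, 0.3319]
ee_rot: [[-0.988, 0.153, -0.002], [0.153, 0.988, -0.001], [0.002, -0.001, -1.0]]
contact_force: [0.5, 0.1, -0.8]
grip_width: 0.0002
grip_force: 0.0
```

Run:
```python
from h import *
import cv2,pickle
o=ctrl.get_obs();im=ctrl.grab_frame("wrist");pickle.dump(o,open("o2.pkl","wb"))
w=np.load("w.npz");print((1e3*w["R"].T@(o["ee_pos"][:2]-w["t"])).round(1),o["ee_pos"],o["contact_force"])
k=cam("wrist",o);W=lambda x,y,z:np.r_[w["R"]@[x/1e3,y/1e3]+w["t"],z/1e3]
for x in(-120,-105,-60): print(x,proj(k,W(x,40,75)).round(1))
c=im[:,:,::-1][90:330,200:520]
cv2.imwrite("pics/w4.png",cv2.resize(c,None,fx=2.5,fy=2.5,interpolation=2))
cv2.imwrite("pics/w4full.png",im[:,:,::-1])
```

```text
[-85.3  38.2] [0.49402478 0.14775002 0.33189471] [ 0.52656964  0.07775378 -0.82893488]
-120 [315.3 178.6]
-105 [315.3 195. ]
-60 [315.3 242.2]
```

View pics/w4.png

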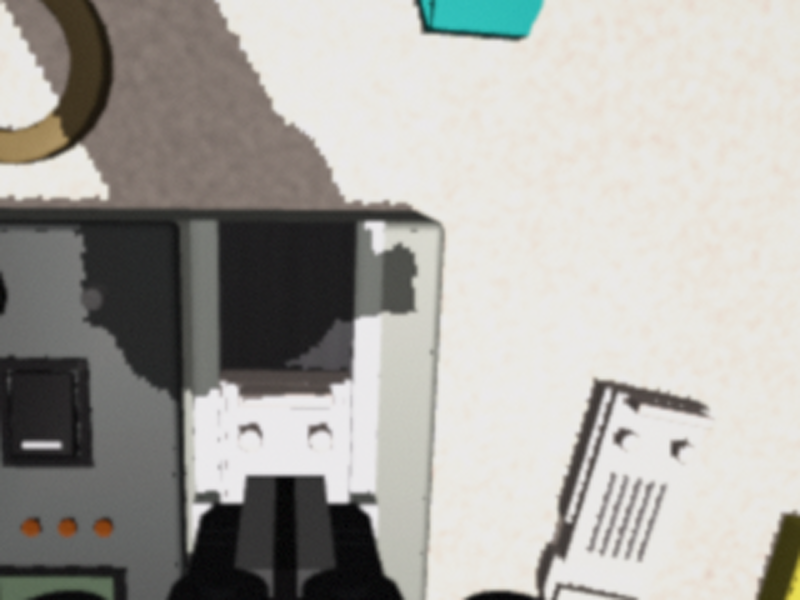

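Run:
```python
from h import *
import pickle
o=pickle.load(open("o2.pkl","rb"));k=cam("wrist",o);w=np.load("w.npz")
for n,c,r,z in[("front",290,221,.065),("tailfoot",285,371,.065),("tailtop",285,390,.085),("tabtop",285,407,.099),("bar",42,445,.093),("slotL",357,300,.065),("slotR",220,300,.065)]:
    p=ray(k,200+c/2.5,90+r/2.5,z);print(n,(1e3*w["R"].T@(p[:2]-w["t"])).round(1))
d=lambda x,y:(100*o["ee_rot"].T@np.r_[w["R"]@[x/1e3,y/1e3]+w["t"]-o["ee_pos"][:2],0]).round(2)
print("lever front",d(-14,40),"rocker",d(-33,-50))
```

```text
front [-119.2   40.7]
tailfoot [-61.1  38.8]
tailtop [-59.1  38.8]
tabtop [-56.8  38.8]
bar [-40.5 -50.5]
slotL [-89.2  66.4]
slotR [-89.3  13.9]
lever front [-7.13  0.2  -0.01] rocker [-5.25 -8.81  0.  ]
```

The tail is at x ≈ -60 mm with the finger off, so the cassette is home and holding. Next is the lever: I'll approach the grip from the front.

{"name": "servo_tool", "arguments": {"translation": [[-1.5, 0, 1], [-3.5, 0.1, 3], [-5.5, 0.2, 5.5], [-6.3, 0.2, 7.5], [-6.5, 0.2, 8.2], [-6.5, 0.2, 8.2], [-6.5, 0.2, 8.2]], "twist": [0, 0, 0, 0, 0, 0, 0]}}

```text
time_s: 14.75
ee_pos: [0.5588, 0.1402, 0.2514]
ee_rot: [[-0.988, 0.153, -0.0], [0.153, 0.988, 0.0], [0.0, 0.0, -1.0]]
contact_force: [-0.2, 0.8, 0.3]
grip_width: -0.0
grip_force: 0.0
```

```bash
cat > st.py <<'E'
from h import *
o=ctrl.get_obs();w=np.load("w.npz")
p=o["ee_pos"]+.073*o["ee_rot"][:,2]
f=lambda q:np.r_[(1e3*w["R"].T@(q[:2]-w["t"])),1e3*q[2]].round(1)
print("tcp",f(o["ee_pos"]),"tip",f(p),o["contact_force"].round(1),o["time_s"])
E
python3 st.py
```

```text
tcp [-20.1  40.5 251.4] tip [-20.1  40.5 178.4] [-0.2  0.8  0.3] 14.75
```

{"name": "servo_tool", "arguments": {"translation": [[-0.5, 0, 0], [-1.0, 0, 0], [-1.4, 0, 0], [-1.7, 0, 0], [-2.0, 0, 0], [-2.3, 0, 0], [-2.6, 0, 0], [-2.9, 0, 0], [-3.2, 0, 0], [-3.5, 0, 0], [-3.8, 0, 0], [-4.0, 0, 0], [-4.0, 0, 0]], "twist": [0, 0, 0, 0, 0, 0, 0, 0, 0, 0, 0, 0, 0]}}

```text
time_s: 16.05
ee_pos: [0.5958, 0.1349, 0.2515]
ee_rot: [[-0.988, 0.152, -0.008], [0.152, 0.988, 0.001], [0.008, -0.0, -1.0]]
contact_force: [-10.0, 1.5, 8.4]
grip_width: 0.0
grip_force: 5.4
```

```bash
python3 st.py
```

```text
tcp [ 17.3  40.9 251.5] tip [ 16.7  40.9 178.5] [-10.    1.5   8.4] 16.05
```

{"name": "servo_tool", "arguments": {"translation": [[-0.3, 0, -0.1], [-0.6, 0, -0.1], [-0.9, 0, -0.1], [-1.2, 0, -0.1], [-1.5, 0, 0], [-1.8, 0, 0.1], [-1.8, 0, 0.1]], "twist": [0, 0, 0, 0, 0, 0, 0]}}

```text
time_s: 16.75
ee_pos: [0.6141, 0.1319, 0.2501]
ee_rot: [[-0.988, 0.153, -0.007], [0.153, 0.988, 0.001], [0.007, -0.0, -1.0]]
contact_force: [-7.7, 1.3, 4.8]
grip_width: -0.0001
grip_force: 4.6
```

```bash
python3 st.py
```

```text
tcp [ 35.8  40.7 250.1] tip [ 35.3  40.7 177.1] [-7.7  1.3  4.8] 16.75
```

{"name": "servo_tool", "arguments": {"translation": [[-0.3, 0, 0.1], [-0.6, 0, 0.2], [-0.9, 0, 0.3], [-1.2, 0, 0.4], [-1.5, 0, 0.6], [-1.8, 0, 0.8], [-2.1, 0, 1.0], [-2.4, 0, 1.2], [-2.6, 0, 1.4], [-2.6, 0, 1.4]], "twist": [0, 0, 0, 0, 0, 0, 0, 0, 0, 0]}}

```text
time_s: 17.75
ee_pos: [0.6432, 0.1267, 0.2362]
ee_rot: [[-0.988, 0.154, 0.002], [0.154, 0.988, -0.0], [-0.002, -0.0, -1.0]]
contact_force: [0.1, 0.3, -2.0]
grip_width: 0.0001
grip_force: 0.0
```

```bash
python3 st.py
```

```text
tcp [ 65.3  39.9 236.2] tip [ 65.4  39.9 163.2] [ 0.1  0.3 -2. ] 17.75
```

{"name": "servo_tool", "arguments": {"translation": [[0, 0, -2], [0, 0, -4.5], [2, -2, -5], [5, -5, -5], [8, -7.5, -5], [9.7, -8.8, -5], [10.1, -9, -5], [10.1, -9, -5]], "twist": [0, 0, 0, 0, 0, 0, 0, 0]}}

```text
time_s: 18.55
ee_pos: [0.5289, 0.0536, 0.2869]
ee_rot: [[-0.988, 0.154, 0.002], [0.154, 0.988, 0.001], [-0.002, 0.001, -1.0]]
contact_force: [-0.3, 1.0, 0.3]
grip_width: -0.0
grip_force: 0.0
```

```bash
python3 st.py
python3 - <<'E'
from h import *
import cv2
a=ctrl.grab_frame("side")[:,:,::-1][180:290,280:400]
b=ctrl.grab_frame("wrist")[:,:,::-1]
a=cv2.resize(a,(400,367),interpolation=2);b=cv2.resize(b,(400,300));b=cv2.copyMakeBorder(b,0,67,0,0,0)
cv2.imwrite("pics/s5.png",np.hstack([a,b]))
E
```

```text
tcp [-36.6 -49.6 286.9] tip [-36.4 -49.5 213.9] [-0.3  1.   0.3] 18.55
```

View pics/s5.png

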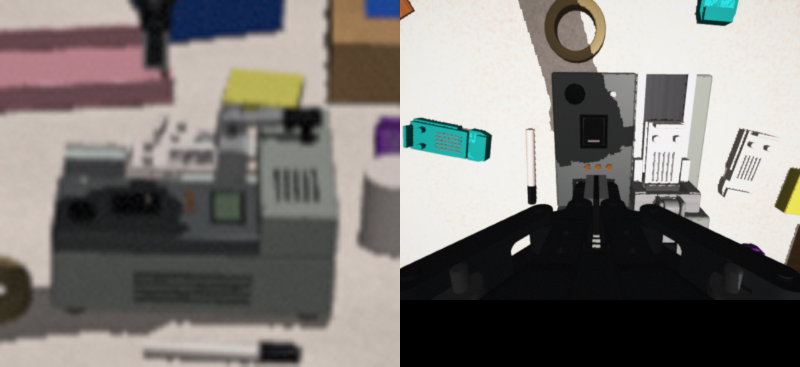

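The lever lies flat to the back (side crop, 300,118) and the cassette is under the bridge. Now I'll press the rocker.

{"name": "servo_tool", "arguments": {"translation": [[0, 0, 2], [0, 0, 5], [0, 0, 8], [0, 0, 10.3], [0, 0, 11.3], [0, 0, 11.6], [0, 0, 11.8], [0, 0, 12.0], [0, 0, 12.2], [0, 0, 12.3], [0, 0, 12.4], [0, 0, 12.5], [0, 0, 12.5]], "twist": [0, 0, 0, 0, 0, 0, 0, 0, 0, 0, 0, 0, 0]}}

```text
time_s: 19.95
ee_pos: [0.5285, 0.0538, 0.1612]
ee_rot: [[-0.988, 0.153, 0.0], [0.153, 0.988, 0.0], [-0.0, 0.0, -1.0]]
contact_force: [1.3, 0.4, 2.5]
grip_width: -0.0001
grip_force: 1.4
```

```bash
python3 st.py
```

```text
tcp [-37.  -49.5 161.2] tip [-37.  -49.5  88.2] [1.3 0.4 2.5] 19.95
```

{"name": "servo_tool", "arguments": {"translation": [[0, 0, 0.05], [0, 0, 0.1], [0, 0, 0.15], [0, 0, 0.2], [0, 0, 0.2]], "twist": [0, 0, 0, 0, 0]}}

```text
time_s: 20.45
ee_pos: [0.5286, 0.0537, 0.1607]
ee_rot: [[-0.988, 0.153, -0.0], [0.153, 0.988, 0.001], [0.0, 0.001, -1.0]]
contact_force: [-3.0, 0.1, 14.8]
grip_width: -0.0001
grip_force: 7.1
```

```bash
python3 st.py
```

```text
tcp [-36.9 -49.5 160.7] tip [-36.9 -49.5  87.7] [-3.   0.1 14.8] 20.45
```

{"name": "servo_tool", "arguments": {"translation": [[0, 0, -0.5], [0, 0, -2], [0, 0, -5], [0, 0, -9], [0, 0, -12.5], [1, 0, -14], [2.5, 0, -15], [4, 0, -15], [5, 0, -15], [5, 0, -15], [5, 0, -15]], "twist": [0, 0, 0, 0, 0, 0, 0, 0, 0, 0, 0]}}

```text
time_s: 21.55
ee_pos: [0.4788, 0.0614, 0.3085]
ee_rot: [[-0.988, 0.153, -0.001], [0.153, 0.988, -0.0], [0.001, -0.0, -1.0]]
contact_force: [0.1, 0.4, 0.2]
grip_width: -0.0001
grip_force: 0.0
```

```bash
python3 st.py
python3 - <<'E'
from h import *
import cv2
a=ctrl.grab_frame("side")[:,:,::-1][190:280,285:395]
b=ctrl.grab_frame("wrist")[:,:,::-1][120:400,220:480]
a=cv2.resize(a,(400,327),interpolation=2);b=cv2.resize(b,(390,420),interpolation=2);a=cv2.copyMakeBorder(a,0,93,0,0,0)
cv2.imwrite("pics/s6.png",np.hstack([a,b]))
E
```

```text
tcp [-87.3 -49.5 308.5] tip [-87.3 -49.5 235.5] [0.1 0.4 0.2] 21.55
```

View pics/s6.png

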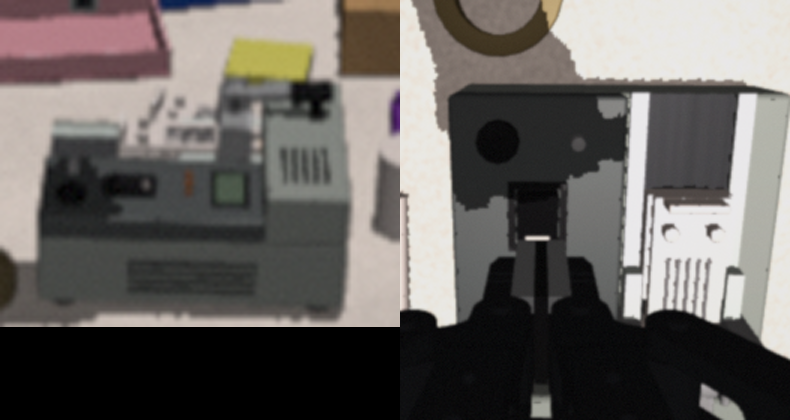

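The final view shows the lever flat at (315,95), the cassette's tail at (690,195) as at home, and the rocker with its white bar at (537,238). The rocker went down about 5 mm to a hard stop. I'll hand it in.

```bash
python3 -c "
from cell import ctrl
print(ctrl.hand_in())"
```

```text
the job is handed in; nothing more can be done
None
```

The job is handed in at about 22 s, with no verdict returned: the cassette is home and held after release, the clamp lever lies flat to the back, and the rocker was pressed to its hard stop (ON, inferred from its travel), with no reading over 25 N on the cassette or 20 N on the lever and switch.

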